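Push the filter slide in to its third click

TASK

The filter slide of the optical set-up is drawn out towards you: push its end tab gently inwards with a fingertip, through the clicks, and leave it sitting in the third click, so that the third filter stands in the beam. Do not grip the tab, and do not let the slide run on to the fourth click, whose seat is empty and would let the bare lamp onto the detector. Neither shift nor lift the changer's stand, and leave the lens holder, filter case and hex driver around it alone.

Things in the scene. Friction and masses are not known exactly. Their poses are not given: they have to be found in the camera images.
- stand: Filter changer: steel foot 130 x 110 x 18 mm (x, y, z), 20 mm post, black guide head 52 mm (x) by 18 mm (y), 143 mm high in all. Origin: centre of the foot's underside; z up; +x = the way the slide is pushed in (away from the robot), y = along the light beam. About 2.8 kg, standing loose on the breadboard: a steady push over about 12 N on the stand may shift it.
- board: Fixed aluminium breadboard 300 x 750 x 12.5 mm (x, y, z) on the bench. Origin: centre of its underside. On it, part of it: a grey finned lamp house, x +-60, y 210 to 340 mm, 194 mm high, with a 52 mm snout tube reaching to y = 140, and a dark wooden box, x +-100, y -365 to -185 mm, 206 mm high, with a 48 mm tube reaching to y = -144; the tubes' axes are 118 mm above the bench.
- slide (a joint): Travel of the slide, m: 0 = drawn out; clicks at 0.025, 0.050, 0.075, 0.100; end stop 0.104. Starts at 0 to 0.010. Slides freely to 0.0125, then a sprung roller draws it into the first click. Leaving a click takes about 6 N, falling to nothing at the crest halfway to the next (0.0375, 0.0625, 0.0875); past a crest it jumps ahead of the finger, up to 12 mm, seats itself in the next click and stays.
- beam (a point): Centre of the guide head, on the beam's axis, 105 mm above the foot's underside. The slide passes through here: an aluminium bar 6 mm thick (y), 36 mm high, 166 mm long, captive, with a scalloped upper edge and four round filter seats 25 mm apart, three glazed, the fourth (nearest the tab) empty. Click number n puts seat number n, counted from the inner end, in the beam.
- tab (a point): Centre of the outer (-x) face of the push tab, an upright black plate 34 mm wide (y), 42 mm high (z), 4 mm thick (x) on the slide's end nearest the robot. Axes as the stand's: push on this face along +x. It lies 107 mm above the stand's foot (119.5 mm above the bench), 142 mm before the beam when the slide is at 0, and moves with it. Nothing stands above it, or under it down to the breadboard.
- lens_holder: Bystander: a lens in a black ring 42 mm across on a short post with a round foot 46 mm across, 94 mm high, standing loose on the breadboard. Origin: centre of its underside.
- filter_case: Bystander: closed flat grey plastic case for spare filters, 56 x 72 x 20 mm, lying loose on the breadboard. Origin: centre of its underside.
- hex_driver: Bystander: black-handled driver 120 mm long and about 25 mm thick, lying loose on the breadboard along its own x. Origin: under its middle.
Things that resemble listed ones, but are neither listed nor needed, are in the scene too. Several things have the shape of the stand; the one meant has the colours described above.

How it is judged (in metres and radians):
At the end, for the whole second after the job is handed in: The slide sits in the third click (0.075 m, within 2.5 mm), its stand upright and within 6 mm of where it stood, and the lens holder, filter case and hex driver within 15 mm of where they were (value of joint slide between 0.0725 and 0.0775 m and distance of stand from where it was at the start of the episode below 0.006 m and angle between stand's own z axis and vertical below 0.03 rad and distance of each of lens_holder, filter_case, hex_driver from where it was at the start of the episode below 0.015 m); the robot touches nothing.
It fails at once if the slide runs on over the crest towards the fourth click (past 0.0885 m) (value of joint slide above 0.0885 m).
It fails at once if the stand is shifted by more than 6 mm, tipped or lifted (distance of stand from where it was at the start of the episode above 0.006 m or angle between stand's own z axis and vertical above 0.06 rad).
It fails at once if the slide or its stand is pressed or gripped with more than 25 N (contact force between any of the fingers, the arm and stand above 25 N).
It fails at once if a bystander is moved, lifted or carried by more than 15 mm (distance of any of lens_holder, filter_case, hex_driver from where it was at the start of the episode above 0.015 m).
It fails at once if the tab is gripped (it is touched while it lies between the fingers, at the grasp point) (contact force between the fingers and stand above 0.3 N and x of the grasp point in the frame of tab between -0.003 and 0.012 m and y of the grasp point in the frame of tab between -0.025 and 0.025 m and z of the grasp point in the frame of tab between -0.03 and 0.03 m).
It also fails if it takes over 54 s, if anything falls off the work surface, if the arm or the gripper's body presses on something with over 40 N, if the wrist force passes 120 N, or if a joint passes its speed limit or range.

ROBOT

A 7-joint arm with a two-finger parallel gripper is mounted at the origin on the work surface. World frame = base frame: x ahead of the robot, y to its left, z up, the work surface at z = 0. Lengths are in m, angles in degrees, forces in N, time in s.
With the tool pointing down it reaches from about 0.35 to 0.9 m from the base axis. Payload 19.9 kg.
Tool frame: the origin (TCP) lies midway between the tips of the shut fingers; the grasp point (between the pads) lies 19 mm behind it; z points along the fingers, x is the direction in which the jaws open and shut, and the axes are right-handed (so a half turn about z gives the same grasp; the last joint's range is limited). The gripper opens to 94 mm and grips with 3 to 60 N. Pads are 16 mm wide; open, the fingers measure 119 mm over their backs; the gripper's body (75 mm by 177 mm) begins 78 mm behind the grasp point.
Start: joints at [72.221, 23.915, -0.59, 92.452, 0.269, 63.638, -3.037], TCP at [0.166, -0.603, 0.205] pointing down, gripper open.
Joint ranges: [-161.28, 161.28], [-22.2, 115.67], [-73.04, 71.86], [3.21, 147.25], [-68.34, 248.33], [10.77, 114.83], [-161.83, 161.83]. Speed limits (degrees/s): [108.29, 108.29, 136.94, 136.94, 172.46, 172.46, 172.46].

INTERFACE

Orientations are given as [roll, pitch, yaw] about the fixed x, y, z axes, in that order (R = Rz(yaw) Ry(pitch) Rx(roll)).
In Python, from station import ctrl gives the robot as it stands.
- The arm moves only by the tool move_arm, never from a script. Its argument "increments" is a list of rows, each a list of 3 entries, a list of its own where there are three numbers: the shift along the world's x, y, z in m, then the turn, a rotation vector about the world's x, y, z in rad, then the gripper command: -1 is shut, 1 is fully open, values between are in proportion. In form: [[[x, y, z], [ax, ay, az], fingers], ...]. A call has 1 to 8 rows; each row shifts and turns the pose as measured when the row begins; what a row does not reach is not made up. A row lasts 1/12 s, in which the tool goes at most 41.7 mm and 7.16 degrees, less where a joint would pass 70% of its speed; a pose out of reach is approached as far as the arm can. A call is refused whole if a number of a shift passes 0.0417 or a number of a turn 0.125, either way. A call with a gripper value outside its range is refused whole. The fingers move at their own pace and stop on an object; the grip force is fixed at half the most. Time passes only in rows, so rows that do not move let the fingers close. It gives the time, the measured TCP pose, the force and the opening at its end, in the units of the state.
- ctrl.get_obs(): the state, without advancing time (a new reading comes with each control period).
- ctrl.snapshot(name): name is "scene" or "side" or "wrist"; returns the picture (480x640x3 uint8, red, green, blue); there is no depth.
- ctrl.camera_info(name): a dict with "fx", "fy", "cx", "cy" (pixels), "k1" (the pictures are not rectified: a ray, as slopes to the right and down, at radius r is drawn at 1 + k1 r^2 times it, then the intrinsics apply), "cam_to_world" (4x4, takes a point from camera to world coordinates). Camera axes: x right, y down, z forward; pixel columns grow to the right and rows downward; lengths in m; the calibration is good to about 2 mm. A picture is of the moment at which its call begins: read the wrist's pose just before it. camera_info takes no time and is no camera call; for the wrist camera it gives the pose at the moment of the call.
- ctrl.sign_off(): hands the job in, once; it reports no verdict.
The state is a dict: "time": time; "joint_positions": joint angles; "qvel": joint speeds; "tau": joint torques, N m; "eef_pos": TCP position; "tcp_rot": TCP orientation; "wrist_force": force on the tool from outside, world axes, zero at the start; "ft_torque": the same for the moment, N m; "finger_gap": opening from 0.0 (shut) to 1.0 (fully open).
Only numpy, scipy, OpenCV 4.12 (cv2) and the standard library are available. Lean on these libraries where they do the work, as an engineer would, in place of code of your own. Each camera call takes 0.05 s, during which the arm holds its last target.

## Working session

There is one attempt and no reset: what is moved stays moved. The work goes in short steps, Python scripts to look and compute and a tool call to move; the robot and the scene stay as the last step left them, time stands still between calls to the robot, and variables do not carry over. Pictures are saved under pics/ and viewed, and the job is handed in when it is done.

Besides the shell and the picture viewer there is one more tool, called after "Call:" as name(argument=value, ...) on one line, values as JSON. move_arm: Moves the arm, as the interface text tells. Its arguments: {"type":"object","properties":{"increments":{"type":"array"}},"required":["increments"]}

```bash
mkdir -p pics; python3 - <<'E'
from station import ctrl
import cv2
o=ctrl.get_obs(); print({k:o[k] for k in('time','eef_pos','tcp_rot','finger_gap','wrist_force')})
for n in("scene","side","wrist"):
    im=ctrl.snapshot(n); cv2.imwrite(f"pics/{n}0.png",im[:,:,::-1])
    c=ctrl.camera_info(n); print(n,c)
E
```

```text
{'time': 0.0, 'eef_pos': array([ 0.16587702, -0.60218015,  0.2047973 ]), 'tcp_rot': array([ 1.79996378e+02,  7.31644986e-02, -7.46000272e+01]), 'finger_gap': 0.9990949480716542, 'wrist_force': array([-0.51490699, -0.54111243,  0.06242555])}
scene {'fx': 459.1362549337027, 'fy': 459.1362549337027, 'cx': 318.82032688515613, 'cy': 236.75843465383576, 'k1': -0.049587210661844086, 'cam_to_world': array([[ 0.63629317, -0.49413912,  0.59241669,  0.14130212],
       [-0.77119239, -0.42717488,  0.47199992, -0.30743718],
       [ 0.0198319 , -0.75719757, -0.65288478,  0.56039869],
       [ 0.        ,  0.        ,  0.        ,  1.        ]])}
side {'fx': 454.94242182243767, 'fy': 454.94242182243767, 'cx': 321.0534118310804, 'cy': 241.7315889556428, 'k1': -0.04289975596602539, 'cam_to_world': array([[-0.69598223, -0.37627758,  0.61157495,  0.08416253],
       [-0.71785053,  0.34408124, -0.60522617,  0.4762563 ],
       [ 0.01730158, -0.86024606, -0.50958549,  0.50206971],
       [ 0.        ,  0.        ,  0.        ,  1.        ]])}
wrist {'fx': 420.3908624692798, 'fy': 420.3908624692798, 'cx': 316.06062765784014, 'cy': 241.1507173390132, 'k1': -0.032507112520549414, 'cam_to_world': array([[ 2.64704935e-01, -9.28008100e-01, -2.62168389e-01,
         2.42655782e-01],
       [-9.64329438e-01, -2.54785342e-01, -7.17855407e-02,
        -5.79779650e-01],
       [-1.79099421e-04,  2.71818682e-01, -9.62348467e-01,
         3.83534669e-01],
       [ 0.00000000e+00,  0.00000000e+00,  0.00000000e+00,
         1.00000000e+00]])}
```

View pics/scene0.png

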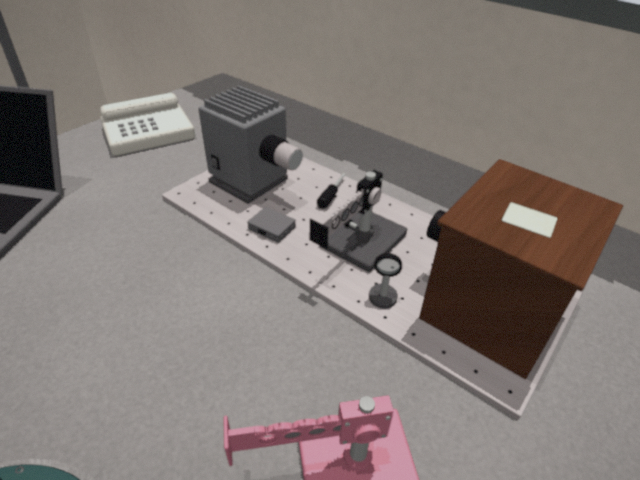

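View pics/side0.png

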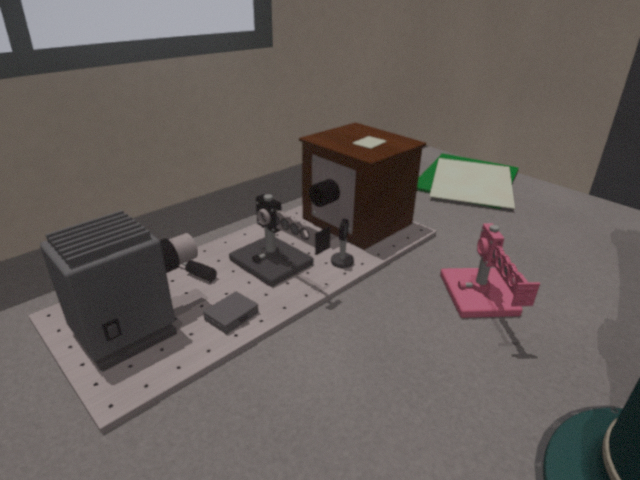

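The scene has two changers. The grey and black one on the breadboard has its tab at scene (318,233) and side (322,240). The pink one is a decoy, with its tab at scene (228,440) and side (525,292). By the described colours I want the grey/black one, so I'll check it in a close crop.

```bash
python3 - <<'E'
import cv2,numpy as np
a=cv2.imread("pics/scene0.png")[150:310,290:430]; b=cv2.imread("pics/side0.png")[180:300,220:370]
a=cv2.resize(a,None,fx=3.5,fy=3.5,interpolation=cv2.INTER_CUBIC)
b=cv2.resize(b,None,fx=5,fy=5,interpolation=cv2.INTER_CUBIC)
cv2.imwrite("pics/ca.png",cv2.convertScaleAbs(a,alpha=1.8)); cv2.imwrite("pics/cb.png",cv2.convertScaleAbs(b,alpha=1.8))
E
```

```text
(no output)
```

View pics/ca.png

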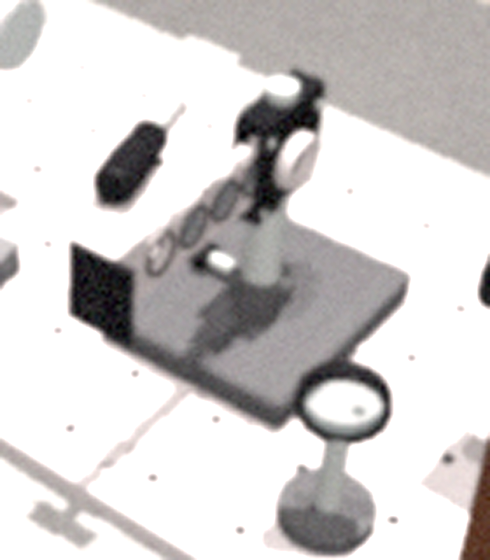

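View pics/cb.png

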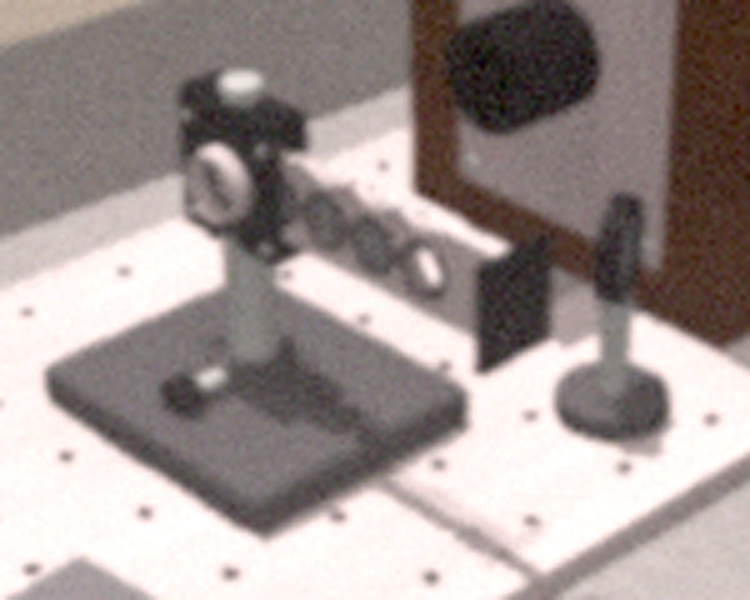

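```bash
cat > h.py <<'E'
import numpy as np,cv2
from station import ctrl
def ray(n,uv,c=None):
    c=c or ctrl.camera_info(n); K=np.array([[c['fx'],0,c['cx']],[0,c['fy'],c['cy']],[0,0,1]])
    p=cv2.undistortPoints(np.array([[uv]],float),K,np.array([c['k1'],0,0,0.]))[0,0]
    T=c['cam_to_world']; d=T[:3,:3]@[p[0],p[1],1]; return T[:3,3],d/np.linalg.norm(d)
def plane(n,uv,z,c=None):
    o,d=ray(n,uv,c); return o+d*(z-o[2])/d[2]
def tri(rays):
    A=0;b=0
    for o,d in rays:
        M=np.eye(3)-np.outer(d,d);A=A+M;b=b+M@o
    X=np.linalg.solve(A,b); return X,[np.linalg.norm((np.eye(3)-np.outer(d,d))@(X-o)) for o,d in rays]
E
python3 - <<'E'
from h import *
np.set_printoptions(precision=4,suppress=True)
A=lambda u,v:(290+(u+.5)/3.5-.5,150+(v+.5)/3.5-.5); B=lambda u,v:(220+(u+.5)/5-.5,180+(v+.5)/5-.5)
P=[]
for a,b in [((71,244),(480,266)),((133,270),(550,237)),((131,343),(548,340)),((70,314),(480,371))]:
    X,r=tri([ray("scene",A(*a)),ray("side",B(*b))]); P.append(X); print(X,r)
P=np.array(P); print("ctr",P.mean(0)); e=(P[0]+P[3]-P[1]-P[2])/2; print("w",np.linalg.norm(e),e, "h",(P[0]+P[1]-P[2]-P[3])/2)
print("head top knob",tri([ray("scene",A(282,90)),ray("side",B(240,85))]))
for p in [(405,280),(280,412),(130,340)]: print("foot scene",plane("scene",A(*p),.0305))
for p in [(48,370),(265,517),(465,398)]: print("foot side",plane("side",B(*p),.0305))
for n,uvs in (("scene",[(164,197),(520,410),(222,76)]),("side",[(105,430),(436,235)])):
    for uv in uvs: print("board",n,plane(n,uv,.0125))
for n,uv in (("scene",(383,297)),("side",(342,262))): print("lens",plane(n,uv,.0125+.008))
for n,uv in (("scene",(271,220)),("side",(231,308))): print("case",plane(n,uv,.0325))
E
```

```text
[0.5456 0.0322 0.1391] [np.float64(0.0002930190753261966), np.float64(0.0002930190753263162)]
[0.5466 0.0004 0.1393] [np.float64(0.0014636570888866497), np.float64(0.0014636570888866638)]
[ 0.5467 -0.0001  0.0991] [np.float64(0.0015360192081074475), np.float64(0.0015360192081073627)]
[0.5453 0.0323 0.0997] [np.float64(0.00018739026061116146), np.float64(0.00018739026061123434)]
ctr [0.5461 0.0162 0.1193]
w 0.03205181955176762 [-0.0012  0.032   0.0002] h [0.0002 0.0002 0.0398]
head top knob (array([0.6833, 0.0213, 0.1526]), [np.float64(3.572955008116848e-05), np.float64(3.572955008113833e-05)])
foot scene [ 0.7401 -0.0306  0.0305]
foot scene [ 0.6174 -0.0368  0.0305]
foot scene [0.6107 0.0484 0.0305]
foot side [0.7379 0.0791 0.0305]
foot side [0.6054 0.0783 0.0305]
foot side [ 0.614  -0.0263  0.0305]
board scene [0.5286 0.404  0.0125]
board scene [ 0.5436 -0.3284  0.0125]
board scene [1.0292 0.7987 0.0125]
board side [0.5232 0.4133 0.0125]
board side [ 0.5224 -0.3113  0.0125]
lens [ 0.5854 -0.0857  0.0205]
lens [ 0.5795 -0.0721  0.0205]
case [0.5992 0.1705 0.0325]
case [0.595  0.173  0.0325]
```

View pics/wrist0.png

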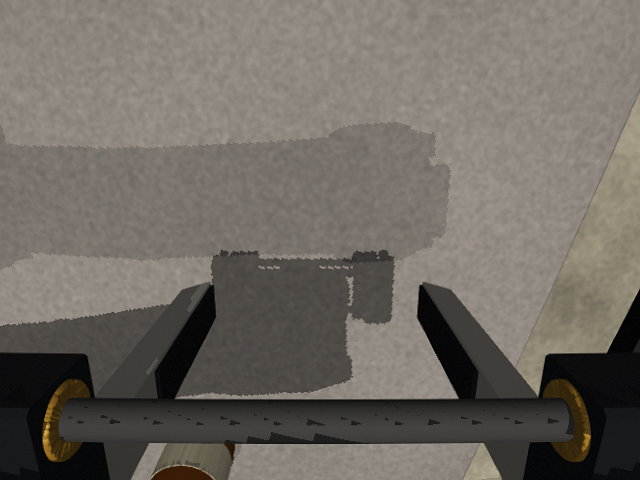

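I measured the tab face centre at (0.546, 0.016, 0.119), against an expected height of 0.1195. Its width and height came out as 32 x 40 mm, and the stand's yaw is about 2.3°. The top of the head is at x = 0.683, so the slide sits at about 5 mm. I'll now move across high with the fingers shut.

Call:
move_arm(increments=[[[0, 0.015, 0.035], [0, 0, 0], -1], [[0.017, 0.034, 0.01], [0, 0, -0.015], -1], [[0.017, 0.036, 0.005], [0, 0, -0.015], -1], [[0.017, 0.036, 0], [0, 0, -0.015], -1], [[0.017, 0.036, 0], [0, 0, -0.015], -1], [[0.017, 0.036, 0], [0, 0, -0.015], -1], [[0.017, 0.036, 0], [0, 0, -0.015], -1], [[0.017, 0.036, 0], [0, 0, -0.015], -1]])

```text
time: 0.82
eef_pos: [0.2817, -0.3304, 0.2531]
tcp_rot: [179.8, 0.2, -81.5]
wrist_force: [0.2, -0.4, 0.3]
finger_gap: 0.47
```

Call:
move_arm(increments=[[[0.017, 0.036, 0], [0, 0, -0.015], -1], [[0.017, 0.036, 0], [0, 0, -0.015], -1], [[0.017, 0.036, 0], [0, 0, -0.015], -1], [[0.017, 0.036, 0], [0, 0, -0.015], -1], [[0.017, 0.036, 0], [0, 0, -0.015], -1], [[0.017, 0.036, 0], [0, 0, -0.015], -1], [[0.017, 0.036, 0], [0, 0, -0.015], -1], [[0.017, 0.036, 0], [0, 0, -0.015], -1]])

```text
time: 1.48
eef_pos: [0.4192, -0.0266, 0.254]
tcp_rot: [179.9, -0.0, -88.8]
wrist_force: [1.5, -1.2, 0.4]
finger_gap: 0.008
```

```bash
python3 -c "
from h import *
o=ctrl.get_obs();print(o['time'],o['eef_pos'],o['tcp_rot'],o['finger_gap'],o['wrist_force'])"
```

```text
1.4833 [ 0.41917206 -0.02662817  0.25396889] [ 1.79924462e+02 -1.06145984e-02 -8.87983907e+01] 0.008320266826191296 [ 1.53402999 -1.16361818  0.38259387]
```

Call:
move_arm(increments=[[[0.02, 0.02, -0.01], [0, 0, 0.01], -1], [[0.02, 0.015, -0.03], [0, 0, 0.01], -1], [[0.02, 0.006, -0.03], [0, 0, 0], -1], [[0.02, 0, -0.03], [0, 0, 0], -1], [[0.01, 0, -0.025], [0, 0, 0], -1], [[0, 0, -0.01], [0, 0, 0], -1], [[0, 0, 0], [0, 0, 0], -1]])

```text
time: 2.07
eef_pos: [0.5149, 0.0277, 0.1144]
tcp_rot: [-179.7, 0.1, -87.0]
wrist_force: [-0.7, -0.6, 0.1]
finger_gap: 0.006
```

```bash
python3 - <<'E'
from h import *
o=ctrl.get_obs();print(o['time'],o['eef_pos'],o['tcp_rot'],o['finger_gap'],o['wrist_force'])
c=ctrl.camera_info("wrist");im=ctrl.snapshot("wrist"); cv2.imwrite("pics/w1.png",im[:,:,::-1]); print(c)
E
```

```text
2.0667 [0.51494423 0.02767927 0.1144416 ] [-1.79695590e+02  1.27306106e-01 -8.70346644e+01] 0.006275804115903785 [-0.73893664 -0.5752881   0.078162  ]
{'fx': 420.3908624692798, 'fy': 420.3908624692798, 'cx': 316.06062765784014, 'cy': 241.1507173390132, 'k1': -0.032507112520549414, 'cam_to_world': array([[ 0.050807  , -0.96256752, -0.26623753,  0.59346032],
       [-0.99870708, -0.04941567, -0.01192691,  0.03287824],
       [-0.00167585,  0.26649928, -0.96383366,  0.29342656],
       [ 0.        ,  0.        ,  0.        ,  1.        ]])}
```

View pics/w1.png

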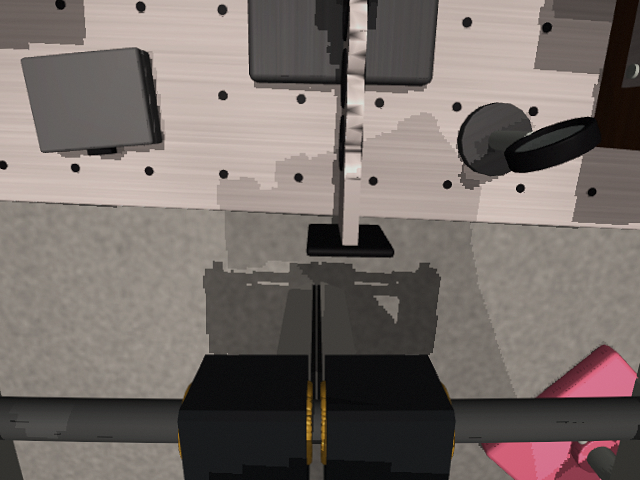

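```bash
python3 - <<'E'
from h import *
np.set_printoptions(precision=4,suppress=True)
c=ctrl.camera_info("wrist")
im=cv2.imread("pics/w1.png"); cv2.imwrite("pics/w1c.png",cv2.convertScaleAbs(cv2.resize(im[210:310,280:420],None,fx=5,fy=5,interpolation=cv2.INTER_CUBIC),alpha=1.6))
for uv in [(306.5,255),(394,255.5),(306.5,250),(394,250)]: print(plane("wrist",uv,.1405,c))
print("foot near corners",[plane("wrist",p,.0305,c) for p in [(250,78),(432,80)]])
print("tip",plane("wrist",(317,287),.1144,c))
E
```

```text
[0.5454 0.0342 0.1405]
[0.5469 0.0007 0.1405]
[0.5474 0.0343 0.1405]
[0.5491 0.0009 0.1405]
foot near corners [array([0.6188, 0.0736, 0.0305]), array([ 0.6233, -0.0342,  0.0305])]
tip [0.5221 0.029  0.1144]
```

View pics/w1c.png

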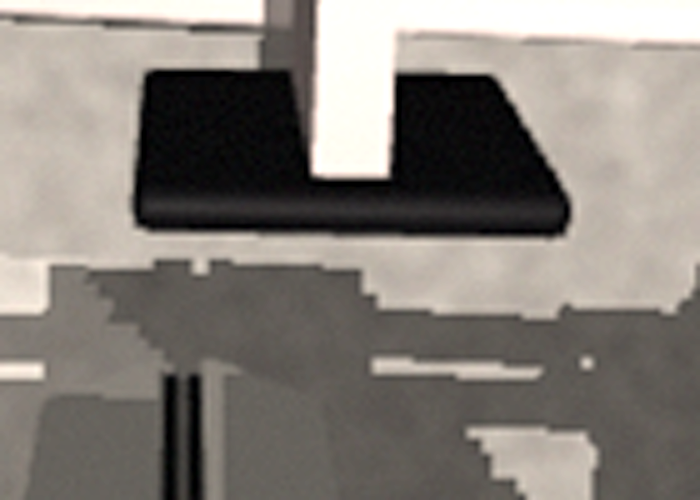

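The wrist view puts the outer top edge of the tab at pixels (306,255) to (394,255), i.e. a centre of (0.546, 0.0175) and a yaw of 2.5°. That agrees with the first measurement. I'll line up in y, then move in.

Call:
move_arm(increments=[[[0, -0.0105, -0.005], [0, 0, 0], -1], [[0, 0, -0.002], [0, 0, -0.005], -1], [[0.003, 0, 0], [0, 0, 0], -1], [[0.003, 0, 0], [0, 0, 0], -1], [[0, 0, 0], [0, 0, 0], -1]])

```text
time: 2.53
eef_pos: [0.5224, 0.0139, 0.1136]
tcp_rot: [-179.3, -0.1, -87.5]
wrist_force: [0.0, -0.4, 0.4]
finger_gap: 0.009
```

Call:
move_arm(increments=[[[0.002, 0.003, -0.004], [0, 0, 0], -1], [[0.002, 0, -0.003], [0, 0, 0], -1], [[0.002, 0, 0], [0, 0, 0], -1], [[0, 0, 0], [0, 0, 0], -1]])

```text
time: 2.87
eef_pos: [0.5298, 0.0173, 0.1073]
tcp_rot: [-179.1, -0.1, -87.5]
wrist_force: [-0.1, 0.5, -0.0]
finger_gap: 0.002
```

Call:
move_arm(increments=[[[0.002, 0, 0], [0, 0.008, 0], -1], [[0.002, 0, 0], [0, 0.008, 0], -1], [[0.001, 0, 0], [0, 0, 0], -1]])

```text
time: 3.12
eef_pos: [0.535, 0.0175, 0.1072]
tcp_rot: [179.8, -0.1, -87.5]
wrist_force: [0.3, 0.3, -0.5]
finger_gap: 0.006
```

Call:
move_arm(increments=[[[0.001, 0, 0], [0, 0, 0], -1], [[0.001, 0, 0], [0, 0, 0], -1]])

```text
time: 3.28
eef_pos: [0.537, 0.0176, 0.107]
tcp_rot: [179.8, -0.0, -87.5]
wrist_force: [-1.1, 0.5, 2.0]
finger_gap: 0.005
```

Call:
move_arm(increments=[[[0.001, 0, 0], [0, 0, 0], -1], [[0.001, 0, 0], [0, 0, 0], -1]])

```text
time: 3.45
eef_pos: [0.539, 0.0176, 0.107]
tcp_rot: [179.7, -0.0, -87.5]
wrist_force: [-1.6, 0.4, 1.7]
finger_gap: 0.007
```

```bash
python3 - <<'E'
from h import *
o=ctrl.get_obs();print(o['time'],o['eef_pos'],o['tcp_rot'],o['finger_gap'],o['wrist_force'])
im=ctrl.snapshot("wrist"); cv2.imwrite("pics/w2.png",cv2.resize(im[200:320,250:430,::-1],None,fx=4,fy=4,interpolation=cv2.INTER_CUBIC))
E
```

```text
3.45 [0.53897865 0.01759303 0.10696506] [ 1.79741768e+02 -4.62781702e-02 -8.74893947e+01] 0.007161444825885227 [-1.64074418  0.35494732  1.70448206]
```

View pics/w2.png

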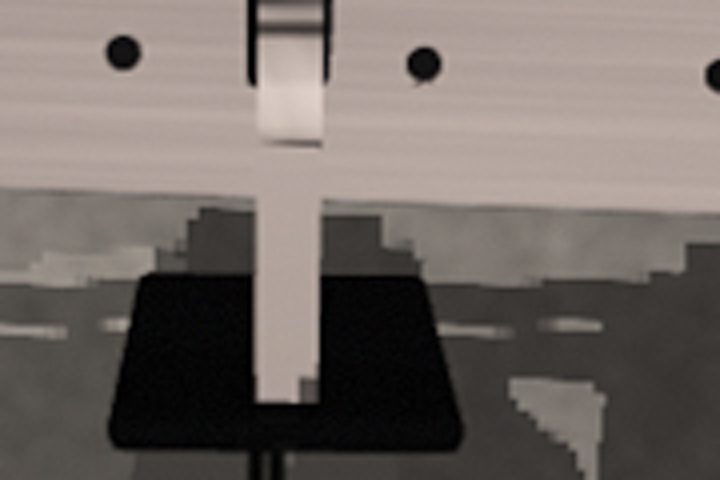

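Call:
move_arm(increments=[[[0.001, 0, 0], [0, 0, 0], -1], [[0.001, 0, 0], [0, 0, 0], -1], [[0.001, 0, 0], [0, 0, 0], -1]])

```text
time: 3.75
eef_pos: [0.542, 0.0177, 0.107]
tcp_rot: [179.7, -0.0, -87.5]
wrist_force: [-1.8, 0.2, 0.6]
finger_gap: 0.007
```

Call:
move_arm(increments=[[[0.001, 0, 0], [0, 0, 0], -1], [[0.001, 0, 0], [0, 0, 0], -1], [[0.001, 0, 0], [0, 0, 0], -1]])

```text
time: 4.0
eef_pos: [0.5454, 0.0178, 0.107]
tcp_rot: [179.7, -0.0, -87.5]
wrist_force: [-1.3, 0.5, 0.4]
finger_gap: 0.007
```

Call:
move_arm(increments=[[[0.001, 0, 0], [0, 0, 0], -1], [[0.001, 0.0005, 0], [0, 0, 0], -1], [[0.001, 0, 0], [0, 0, 0], -1]])

```text
time: 4.25
eef_pos: [0.5492, 0.0183, 0.107]
tcp_rot: [179.8, -0.0, -87.5]
wrist_force: [0.0, -0.1, 0.0]
finger_gap: 0.005
```

```bash
python3 - <<'E'
from h import *
o=ctrl.get_obs();print(o['time'],o['eef_pos'],o['tcp_rot'],o['finger_gap'],o['wrist_force'])
im=ctrl.snapshot("wrist"); cv2.imwrite("pics/w3.png",cv2.resize(im[160:320,230:430,::-1],None,fx=3.6,fy=3.6,interpolation=cv2.INTER_CUBIC))
E
```

```text
4.25 [0.54917557 0.01826412 0.1070473 ] [ 1.79792110e+02 -3.77340534e-02 -8.74814996e+01] 0.005153663758721024 [ 0.03632946 -0.06490859  0.01380421]
```

View pics/w3.png

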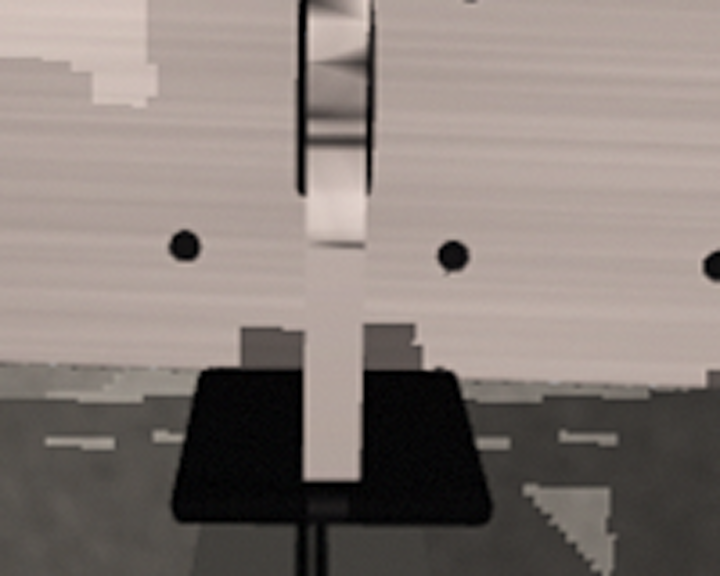

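```bash
python3 - <<'E'
from h import *
np.set_printoptions(precision=4,suppress=True)
c=ctrl.camera_info("wrist")
for u in (175,490): print(plane("wrist",(230+u/3.6,160+522/3.6),.1405,c))
E
cat > look.py <<'E'
import sys
from h import *
np.set_printoptions(precision=4,suppress=True)
o=ctrl.get_obs();c=ctrl.camera_info("wrist");im=ctrl.snapshot("wrist"); cv2.imwrite(f"pics/{sys.argv[1]}.png",im[:,:,::-1])
print(o['time'],o['eef_pos'],o['wrist_force'])
# bottom edge of black tab: columns across tab, last black row
g=im.max(2); m=(g<28).astype(np.uint8)
n,l,s,ce=cv2.connectedComponentsWithStats(m[150:350,200:450])
for i in range(1,n):
    if s[i,4]>500: print('blob',s[i]+[200,150,0,0,0])
i=1+np.argmax(s[1:,4]); L=(l==i)
x0,y0,w,h=s[i,:4]
rows=[]
for u in list(range(x0+8,x0+w-8)):
    r=np.nonzero(L[:,u])[0]
    rows.append((u+200, r.max()+150+.5))
rows=np.array(rows); med=np.median(rows[:,1]); k=abs(rows[:,1]-med)<3
P=np.array([plane("wrist",tuple(q),.1405,c) for q in rows[k]])
print("edge row",med,"face x,y",np.median(P,axis=0))
E
python3 look.py w4
```

```text
[0.5626 0.0344 0.1405]
[0.564  0.0016 0.1405]
4.3 [0.5493 0.0181 0.107 ] [-0.3494  1.3469 -0.5867]
blob [ 277  253   90   97 3005]
edge row 293.5 face x,y [0.5681 0.0172 0.1405]
```

Call:
move_arm(increments=[[[0, 0, 0], [0, 0, 0], -1], [[0, 0, 0], [0, 0, 0], -1]])

```text
time: 4.52
eef_pos: [0.5493, 0.0181, 0.107]
tcp_rot: [179.8, -0.0, -87.5]
wrist_force: [0.4, 0.8, 0.0]
finger_gap: 0.005
```

```bash
python3 look.py w5
```

```text
4.5167 [0.5493 0.0181 0.107 ] [0.3676 0.7913 0.0284]
blob [ 277  253   90   97 2976]
edge row 292.5 face x,y [0.5682 0.0172 0.1405]
```

View pics/w5.png

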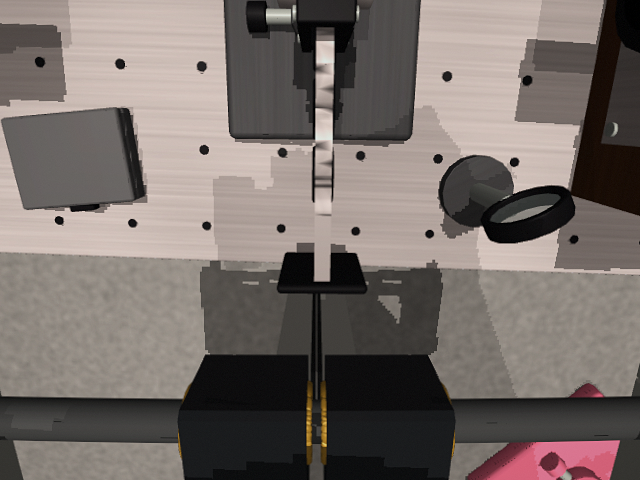

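Slide is now in click 1, with the face at x = 0.568, so travel zero is at face x ≈ 0.543. That predicts finger contact at TCP 0.5585 and the next crest at about TCP 0.571.

Call:
move_arm(increments=[[[0.002, 0, 0], [0, 0, 0], -1], [[0.002, 0, 0], [0, 0, 0], -1], [[0.002, 0.0005, 0], [0, 0, 0], -1], [[0.001, 0, 0], [0, 0, 0], -1]])

```text
time: 4.9
eef_pos: [0.5568, 0.0185, 0.1071]
tcp_rot: [179.8, -0.1, -87.5]
wrist_force: [-0.5, 0.2, -1.2]
finger_gap: 0.003
```

Call:
move_arm(increments=[[[0.001, 0, 0], [0, 0, 0], -1], [[0.001, 0, 0], [0, 0, 0], -1]])

```text
time: 5.07
eef_pos: [0.5581, 0.0185, 0.1069]
tcp_rot: [179.7, -0.1, -87.5]
wrist_force: [-7.0, 0.1, 5.7]
finger_gap: 0.005
```

Call:
move_arm(increments=[[[0.001, 0, 0], [0, 0, 0], -1], [[0.001, 0, 0], [0, 0, 0], -1]])

```text
time: 5.23
eef_pos: [0.5589, 0.0185, 0.1067]
tcp_rot: [179.5, -0.1, -87.5]
wrist_force: [-5.6, -0.4, 5.2]
finger_gap: 0.006
```

Call:
move_arm(increments=[[[0.001, 0, 0], [0, 0, 0], -1], [[0.001, 0, 0], [0, 0, 0], -1]])

```text
time: 5.4
eef_pos: [0.5597, 0.0185, 0.1065]
tcp_rot: [179.3, -0.1, -87.5]
wrist_force: [-6.9, -0.3, 5.9]
finger_gap: 0.009
```

Call:
move_arm(increments=[[[0.001, 0, 0], [0, 0, 0], -1], [[0.001, 0, 0], [0, 0, 0], -1]])

```text
time: 5.57
eef_pos: [0.5606, 0.0185, 0.1064]
tcp_rot: [179.2, -0.1, -87.5]
wrist_force: [-5.6, -0.4, 4.4]
finger_gap: 0.004
```

Call:
move_arm(increments=[[[0.0015, 0, 0.0003], [0, -0.002, 0], -1], [[0.0015, 0, 0.0003], [0, -0.002, 0], -1], [[0.0015, 0, 0.0003], [0, -0.002, 0], -1]])

```text
time: 5.82
eef_pos: [0.5634, 0.0186, 0.1066]
tcp_rot: [179.3, -0.2, -87.5]
wrist_force: [-5.1, 0.7, -0.9]
finger_gap: 0.004
```

Call:
move_arm(increments=[[[0.0015, 0, 0.0003], [0, -0.002, 0], -1], [[0.0015, 0.0003, 0.0003], [0, -0.002, 0], -1], [[0.0015, 0, 0.0003], [0, -0.002, 0], -1]])

```text
time: 6.07
eef_pos: [0.5674, 0.0188, 0.1069]
tcp_rot: [179.5, -0.2, -87.5]
wrist_force: [-2.4, 0.1, -1.6]
finger_gap: 0.004
```

Call:
move_arm(increments=[[[0.0015, 0, 0.0002], [0, -0.002, 0], -1], [[0.0015, 0.0003, 0.0002], [0, -0.002, 0], -1]])

```text
time: 6.23
eef_pos: [0.5711, 0.0191, 0.1074]
tcp_rot: [179.8, -0.2, -87.5]
wrist_force: [-1.0, -0.2, -0.6]
finger_gap: 0.004
```

Call:
move_arm(increments=[[[0.0015, 0, 0.0002], [0, -0.002, 0], -1], [[0.001, 0.0003, 0.0002], [0, -0.002, 0], -1]])

```text
time: 6.4
eef_pos: [0.5749, 0.0195, 0.1083]
tcp_rot: [-179.8, -0.2, -87.5]
wrist_force: [0.5, -0.4, 0.3]
finger_gap: 0.004
```

Call:
move_arm(increments=[[[0, 0, 0], [0, 0, 0], -1], [[0, 0, 0], [0, 0, 0], -1], [[0, 0, 0], [0, 0, 0], -1]])

```text
time: 6.65
eef_pos: [0.576, 0.0196, 0.1089]
tcp_rot: [-179.7, -0.2, -87.5]
wrist_force: [0.1, -0.3, -0.7]
finger_gap: 0.01
```

```bash
python3 look.py w6
```

```text
6.65 [0.576  0.0196 0.1089] [ 0.0673 -0.3047 -0.717 ]
blob [ 279  255   89   95 2841]
edge row 294.5 face x,y [0.5931 0.0181 0.1405]
```

View pics/w6.png

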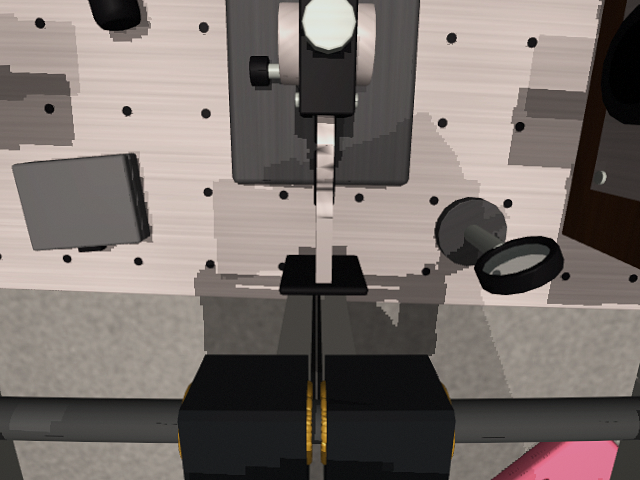

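The slide is in click 2: the face is at x = 0.593, 25 mm further on. I'll repeat the push once, with contact expected near TCP 0.582, the crest near 0.595, and a hard stop by 0.600.

Call:
move_arm(increments=[[[0.002, 0, -0.0005], [0, 0, 0], -1], [[0.002, 0, -0.0005], [0, 0, 0], -1], [[0.001, 0, 0], [0, 0, 0], -1]])

```text
time: 6.95
eef_pos: [0.5814, 0.0195, 0.108]
tcp_rot: [-179.7, -0.2, -87.5]
wrist_force: [-0.5, -0.0, -0.6]
finger_gap: 0.007
```

Call:
move_arm(increments=[[[0.001, 0, 0], [0, 0, 0], -1], [[0.001, 0, 0], [0, 0, 0], -1], [[0.001, 0, 0], [0, 0, 0], -1]])

```text
time: 7.2
eef_pos: [0.5835, 0.0195, 0.1076]
tcp_rot: [-179.8, -0.2, -87.5]
wrist_force: [-6.9, -1.2, 4.5]
finger_gap: 0.005
```

Call:
move_arm(increments=[[[0.0015, 0, 0.0003], [0, -0.002, 0], -1], [[0.0015, 0, 0.0003], [0, -0.002, 0], -1], [[0.0015, 0, 0.0003], [0, -0.002, 0], -1]])

```text
time: 7.45
eef_pos: [0.5857, 0.0196, 0.1077]
tcp_rot: [-179.8, -0.3, -87.5]
wrist_force: [-5.9, 0.6, 2.3]
finger_gap: 0.009
```

Call:
move_arm(increments=[[[0.0015, 0, 0.0003], [0, -0.001, 0], -1], [[0.0015, 0.0003, 0.0003], [0, -0.001, 0], -1], [[0.0015, 0, 0.0003], [0, -0.001, 0], -1]])

```text
time: 7.7
eef_pos: [0.5881, 0.0197, 0.1077]
tcp_rot: [-179.9, -0.3, -87.5]
wrist_force: [-4.3, 0.6, 1.0]
finger_gap: 0.003
```

Call:
move_arm(increments=[[[0.0015, 0, 0.0001], [0, 0, 0], -1], [[0.0015, 0.0003, 0.0001], [0, 0, 0], -1], [[0.001, 0, 0], [0, 0, 0], -1]])

```text
time: 7.95
eef_pos: [0.5919, 0.0197, 0.1077]
tcp_rot: [180.0, -0.3, -87.5]
wrist_force: [-1.5, -0.5, 1.5]
finger_gap: 0.003
```

Call:
move_arm(increments=[[[0.001, 0, 0], [0, 0, 0], -1], [[0.001, 0.0003, 0], [0, 0, 0], -1]])

```text
time: 8.12
eef_pos: [0.5943, 0.02, 0.1077]
tcp_rot: [180.0, -0.3, -87.5]
wrist_force: [-1.5, -1.0, 0.1]
finger_gap: 0.006
```

Call:
move_arm(increments=[[[0.001, 0, 0], [0, 0, 0], -1], [[0.001, 0, 0], [0, 0, 0], -1]])

```text
time: 8.28
eef_pos: [0.5969, 0.0201, 0.1078]
tcp_rot: [-180.0, -0.3, -87.5]
wrist_force: [-0.8, 0.6, -0.6]
finger_gap: 0.004
```

```bash
python3 look.py w7
```

```text
8.2833 [0.5969 0.0201 0.1078] [-0.8309  0.5893 -0.6155]
blob [ 278  268   89   82 3139]
edge row 311.5 face x,y [0.6079 0.0187 0.1405]
```

Call:
move_arm(increments=[[[0, 0, 0], [0, 0, 0], -1], [[0, 0, 0], [0, 0, 0], -1]])

```text
time: 8.5
eef_pos: [0.5976, 0.0202, 0.1079]
tcp_rot: [-179.9, -0.3, -87.5]
wrist_force: [-0.4, -0.7, -0.5]
finger_gap: 0.004
```

```bash
python3 look.py w8
```

```text
8.5 [0.5976 0.0202 0.1079] [-0.3811 -0.7481 -0.5475]
blob [ 279  268   88   82 3113]
edge row 310.5 face x,y [0.6088 0.0187 0.1405]
```

The slide is hardly moving at 65.5 mm, right at the crest. I'll push on in 1 mm rows.

Call:
move_arm(increments=[[[0.001, 0, 0], [0, 0, 0], -1], [[0.0005, 0, 0], [0, 0, 0], -1]])

```text
time: 8.72
eef_pos: [0.5993, 0.0203, 0.108]
tcp_rot: [-179.9, -0.3, -87.5]
wrist_force: [-0.4, 0.1, 0.0]
finger_gap: 0.008
```

```bash
python3 look.py w9
```

```text
8.7167 [0.5993 0.0203 0.108 ] [-0.3888  0.1108  0.0096]
blob [ 279  252   89   98 2862]
edge row 291.5 face x,y [0.6181 0.0189 0.1405]
```

It jumped ahead: the face is at x = 0.618, which is 25 mm past click 2 and so in click 3. I'll back straight off and check.

Call:
move_arm(increments=[[[-0.005, 0, 0], [0, 0, 0], -1], [[-0.02, 0, 0], [0, 0, 0], -1], [[-0.03, 0, 0], [0, 0, 0], -1], [[-0.02, 0, 0], [0, 0, 0], -1], [[0, 0, 0], [0, 0, 0], -1], [[0, 0, 0], [0, 0, 0], -1]])

```text
time: 9.27
eef_pos: [0.5199, 0.0204, 0.1075]
tcp_rot: [-179.9, -0.3, -87.5]
wrist_force: [1.0, -1.0, -0.1]
finger_gap: 0.004
```

```bash
python3 look.py w10; python3 - <<'E'
from h import *
np.set_printoptions(precision=4,suppress=True)
ims=[]
for n,(y0,y1,x0,x1) in(("scene",(150,310,290,430)),("side",(180,300,220,370))):
    im=ctrl.snapshot(n)[:,:,::-1]; cv2.imwrite(f"pics/{n}1.png",im)
    old=cv2.imread(f"pics/{n}0.png")
    f=lambda q:cv2.resize(q[y0:y1,x0:x1],(400,380))
    ims.append(np.hstack([f(old),f(im)])[:300] if 0 else np.hstack([cv2.resize(q[y0:y1,x0:x1],(400,300),interpolation=cv2.INTER_CUBIC) for q in(old,im)]))
cv2.imwrite("pics/cmp.png",cv2.convertScaleAbs(np.vstack(ims),alpha=1.6))
E
```

```text
9.2667 [0.5199 0.0204 0.1075] [ 1.0086 -1.035  -0.1218]Traceback (most recent call last):
  File "look.py", line 17, in <module>
    rows=np.array(rows); med=np.median(rows[:,1]); k=abs(rows[:,1]-med)<3
                                       ~~~~^^^^^
IndexError: too many indices for array: array is 1-dimensional, but 2 were indexed
```

View pics/cmp.png

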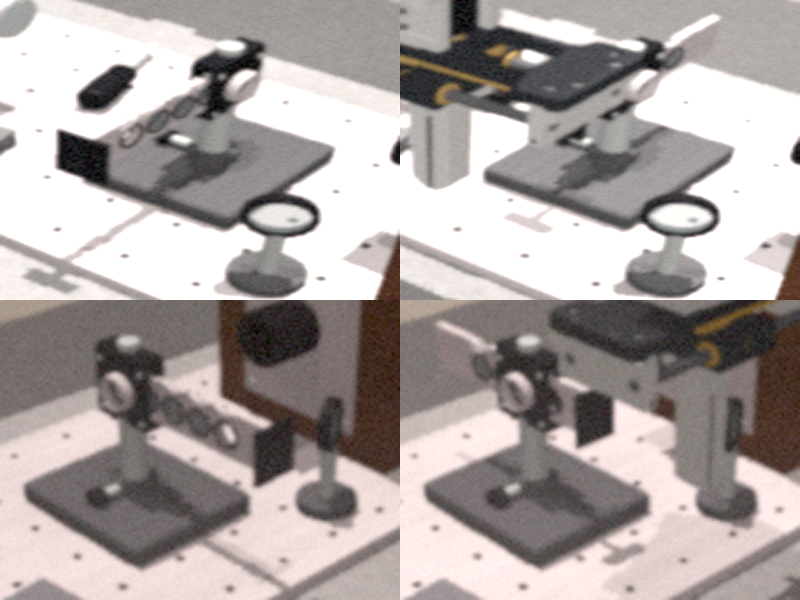

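View pics/w10.png

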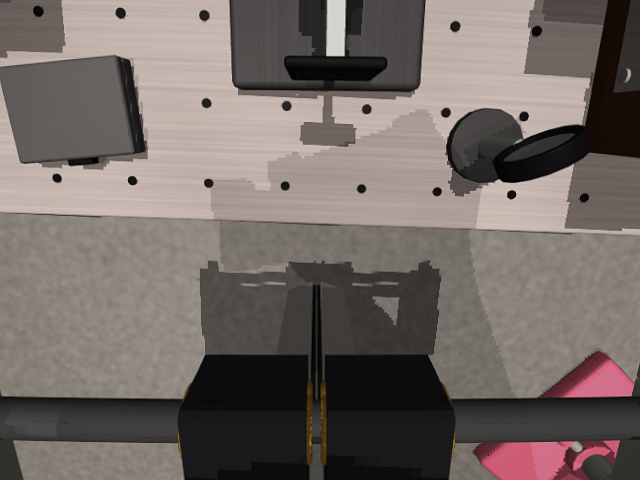

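```bash
python3 - <<'E'
from h import *
np.set_printoptions(precision=4,suppress=True)
im=cv2.imread("pics/side1.png"); cv2.imwrite("pics/s1.png",cv2.convertScaleAbs(cv2.resize(im[205:245,270:310],None,fx=14,fy=14,interpolation=cv2.INTER_CUBIC),alpha=1.6))
a,b=[cv2.cvtColor(cv2.imread(f"pics/side{i}.png"),cv2.COLOR_BGR2GRAY).astype(np.float32) for i in(0,1)]
w=(slice(245,285),slice(225,275)); print("stand px shift side",cv2.phaseCorrelate(a[w].copy(),b[w].copy()))
c=ctrl.camera_info("wrist")
E
```

```text
stand px shift side ((0.1372849286329263, -0.03099638649992187), 0.9996222095489502)
```

View pics/s1.png

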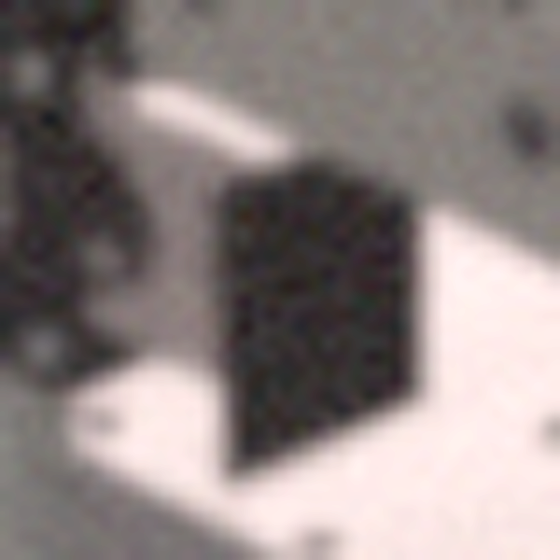

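```bash
python3 - <<'E'
from h import *
np.set_printoptions(precision=4,suppress=True)
n=[plane("side",(270+u/14-.5,205+v/14-.5),.0985) for u,v in((238,472),(411,402))]
o=[plane("side",p,.0985) for p in((315.6,253.8),(329.2,247.6))]
print(n,o,np.mean(n,0)-np.mean(o,0))
E
```

```text
[array([0.6183, 0.0334, 0.0985]), array([0.6169, 0.0055, 0.0985])] [array([0.5463, 0.0311, 0.0985]), array([0.545 , 0.0004, 0.0985])] [0.0719 0.0037 0.    ]
```

```bash
python3 -c "
from station import ctrl
print(ctrl.sign_off())"
```

```text
the job is handed in; nothing more can be done
None
```

The slide is in the third click and the job is handed in; I finished at about 9.4 s of the 54 s allowed. I pushed the tab of the grey and black changer, not the pink look-alike, with the shut fingertips, through clicks 1 and 2 and just over the crest into click 3. I then backed off about 80 mm.

- **Slide position:** The wrist camera put the tab face at x = 0.568, 0.593 and 0.618 m in the three clicks, exactly 25 mm apart. The side view gave 72 mm of travel from a start of about 3 mm, so about 75 mm in all.
- **Forces:** Force readings after each short move peaked at about 7 N along the push and about 6 N vertically.
- **Stand and bystanders:** The stand moved about 0.1 px in the side view. The lens holder looked unmoved in the before-and-after pictures. The filter case and hex driver were not near the tool's path, but I did not measure them afterwards.
- **Failed check:** The tab-measuring script failed on the last wrist picture because the tab was outside its search window. I used the side-view measurement instead. Nothing disagreed.

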